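# Put the loose labware back where each kind belongs

### The arm

A 6-joint arm with a two-finger parallel gripper is mounted at the origin on the work surface. World frame = base frame: x ahead of the robot, y to its left, z up, the work surface at z = 0. Lengths are in m, angles in rad, forces in N, time in s.
With the tool pointing down it reaches from about 0.35 to 0.85 m from the base axis. Payload 8.1 kg.
Tool frame: the origin (TCP) lies at the very end of the fingers, on their centre line; the grasp point (between the pads) lies 19 mm behind it; z points along the fingers, y is the line along which they close (so a half turn about z gives the same grasp; the last joint's range is limited). The gripper opens to 93 mm and grips with 3 to 60 N. Pads are 15 mm wide; open, the fingers measure 128 mm over their backs; the gripper's body (75 mm by 188 mm) begins 65 mm behind the grasp point.
Start: joints at [-1.22, 0.13, 1.488, -0, 1.523, -0.085], TCP at [0.253, -0.544, 0.219] pointing down, gripper open.
Joint ranges: [-2.96, 2.96], [-0.89, 2.26], [0.02, 2.5], [-1.34, 4.48], [0, 2.73], [-2.66, 2.66]. Speed limits (rad/s): [2.39, 2.39, 2.79, 3.14, 3.14, 3.14].

### API

Orientations are given as a rotation vector (axis times angle).
In Python, from plant import robot gives the robot as it stands. The module is installed in compiled form; this text tells all that it offers.
- The arm moves only by the tool play_rows, never from a script. Its argument "increments" is text: rows parted by semicolons, each of 5 numbers parted by spaces: the shift along the tool's x, y, z in mm, then the turn about the tool's z in degrees, then the closure, from -1 (fully open) to 1 (shut). In form: dx dy dz yaw claw; .... A call has 1 to 20 rows; each row is the pose to reach, as a shift and turn from the pose commanded when the call began, along the tool's axes at that moment; what a row does not reach only later rows make up. A row lasts 1/10 s, in which the tool goes at most 50 mm and 8.59 degrees, less where a joint would pass 70% of its speed; a pose out of reach is approached as far as the arm can. A call with a gripper value outside its range is refused whole. The fingers move at their own pace and stop on an object; "force" is the grip in N (left out, the last holds). Time passes only in rows, so rows that repeat a pose let the fingers close. It gives the time, the measured TCP pose, the force, the opening and the grip force at its end, in the units of the state.
- robot.read_state(): the state, without advancing time (a new reading comes with each control period).
- robot.read_camera(name): name is "side" or "top"; returns the picture (384x512x3 uint8, blue, green, red); there is no depth.
- robot.calibration(name): a dict with "vertical_fov" (degrees; the focal length in pixels is half the picture's height over the tangent of half this angle, whatever the lens; pixels are square), "cx", "cy" (the principal point, pixels), "D" ([k1, k2, p1, p2, k3] as OpenCV has them; the pictures are not rectified), "rvec" (rotation vector, rad) and "tvec" (3), from world to camera coordinates, as OpenCV has them. Camera axes: x right, y down, z forward; pixel columns grow to the right and rows downward; lengths in m; the calibration is good to about 2 mm. A picture is of the moment at which its call begins. calibration takes no time and is no camera call.
- robot.close_job(): hands the job in; it is judged then, once.
Trained networks look in the newest picture that a camera, given by its name, has taken for a name from the list of things; names that differ only in an ending like _2 or _b are one class to them, and where a whole thing is asked for, a point or a joint stands for the part that bears it (a point fixed in the world has none). Each returns a list of dicts, best first, with "conf" (0 to 1); they miss things now and then, are a little off and sometimes report something else, mostly with a low value. They report only what shows in the picture. A call takes as long as a camera call. They do not tell look-alikes from the thing itself.
- robot.recognise(camera, query): "centre" ([x, y, z] in m, in world coordinates, good to about 4 mm: the middle of the surface that is visible of it).
- robot.regions_of(camera, query): "pixels" (384x512 bool, what is visible of it).
- robot.landmark_of(camera, query): "centre" ([x, y, z] in m, in world coordinates, good to about 4 mm: a listed point, or the origin of a listed thing).
The state is a dict: "t": time; "q": joint angles; "dq": joint speeds; "joint_torque": joint torques, N m; "tool_pos": TCP position; "orientation": TCP orientation; "force": force on the tool from outside, world axes, zero at the start; "wrist_torque": the same for the moment, N m; "opening": finger opening in m; "gripper_force": force on a finger pad.
Only numpy, scipy, OpenCV 4.12 (cv2) and the standard library are available. Lean on these libraries where they do the work, as an engineer would, in place of code of your own. Each camera call takes 0.05 s, during which the arm holds its last target. There are 200 camera calls.

### The job

Clear up after the run: stand the two squat jars in the two bays of the larger white tray and the two slim bottles in the two bays of the smaller white tray, upright and one to a bay, and lower the aluminium tube block into the well of the small dry bath until it sits flat on the well's floor. Keep the glass upright all the while, and leave the glass beaker standing where it is.

Things in the scene. Friction and masses are not known exactly. Their poses are not given: they have to be found in the camera images.
- jar_a: squat amber glass jar with a flat black screw lid, 50 mm diameter, 60 mm tall (lid: top 14 mm, same diameter; a 42 mm neck groove just below it at 40 to 46 mm height). Stands upright. Origin at the centre of its underside, z up. 0.08 to 0.15 kg. The two jars are alike.
- jar_b: squat amber glass jar with a flat black screw lid, 50 mm diameter, 60 mm tall (lid: top 14 mm, same diameter; a 42 mm neck groove just below it at 40 to 46 mm height). Stands upright. Origin at the centre of its underside, z up. 0.08 to 0.15 kg. The two jars are alike.
- bottle_a: slim amber glass bottle with a narrow black cap, 95 mm tall; straight body 30 mm diameter up to 68 mm height, then a shoulder and a 22 mm cap. Stands upright. Origin at the centre of its underside, z up. 0.04 to 0.08 kg. The two bottles are alike.
- bottle_b: slim amber glass bottle with a narrow black cap, 95 mm tall; straight body 30 mm diameter up to 68 mm height, then a shoulder and a 22 mm cap. Stands upright. Origin at the centre of its underside, z up. 0.04 to 0.08 kg. The two bottles are alike.
- tube_block: solid aluminium tube block, 60 mm (x) by 40 mm (y), 65 mm tall, six dark round tube holes seen in its top. Stands upright. Origin at the centre of its underside; own x along the 60 mm side. 0.23 to 0.46 kg. Either way round fits the well.
- jar_tray: larger white plastic tray fixed to the bench, 160 mm (x) by 82 mm (y), low walls 18 mm high and 4 mm thick, floor 4 mm thick. One divider makes two bays side by side along its x, each 74 by 74 mm inside; their centres lie 39 mm either side of the origin along own x. Origin at the centre of its underside.
- bottle_tray: smaller white plastic tray fixed to the bench, 112 mm (x) by 58 mm (y), low walls 18 mm high and 4 mm thick, floor 4 mm thick. One divider makes two bays side by side along its x, each 50 by 50 mm inside; their centres lie 27 mm either side of the origin along own x. Origin at the centre of its underside.
- well (a point): centre of the floor of the well in the dry bath, a white box 140 mm (x) by 110 mm (y), 70 mm high, fixed to the bench, with a dark display and two buttons on the -x part of its top. The well is a rectangular recess with a dark floor, 76 mm along x by 56 mm along y, 20 mm deep (floor 50 mm above the bench, rim 70 mm). The point's x is the well's long side. The box's centre lies 10 mm from the well's centre towards -x.
- beaker: clear glass beaker, empty and open, about 60 mm diameter at the rim and 80 mm tall, standing among the things. Origin at the centre of its underside. Not to be moved.
Things that resemble listed ones, but are neither listed nor needed, are in the scene too. Leave any green or turquoise look-alike of the bottle_tray alone.

How it is judged:
By the outcome, as a careful person would: the job done as asked, in the order asked, and still so for the second after the job is handed in, with the robot touching nothing.
It also fails if it takes over 112 s, if anything falls off the work surface, if the arm or the gripper's body presses on something with over 40 N, if the wrist force passes 120 N, or if a joint passes its speed limit or range.

## Working session

There is one attempt and no reset: what is moved stays moved. The work goes in short steps, Python scripts to look and compute and a tool call to move; the robot and the scene stay as the last step left them, time stands still between calls to the robot, and variables do not carry over. Pictures are saved under pics/ and viewed, at most 14 in all, crops included, and the job is handed in when it is done.

Besides the shell and the picture viewer there is one more tool, called by a JSON object that holds its "op" and its "data". play_rows: Moves the arm, as the interface text tells. Its arguments: {"type":"object","properties":{"increments":{"type":"string"},"force":{"type":"number"}},"required":["increments"]}

```bash
mkdir -p pics
cat > h.py <<'E'
import numpy as np, cv2
from plant import robot
def cal(n):
    c=robot.calibration(n); f=192/np.tan(np.radians(c["vertical_fov"])/2)
    K=np.array([[f,0,c["cx"]],[0,f,c["cy"]],[0,0,1.]]); return K,np.array(c["D"],float),np.array(c["rvec"],float),np.array(c["tvec"],float)
def proj(n,P):
    K,D,r,t=cal(n); return cv2.projectPoints(np.array(P,float).reshape(-1,1,3),r,t,K,D)[0].reshape(-1,2)
def back(n,uv,z):
    K,D,r,t=cal(n); uv=np.array(uv,float).reshape(-1,1,2)
    p=cv2.undistortPoints(uv,K,D).reshape(-1,2); R=cv2.Rodrigues(r)[0]
    d=np.c_[p,np.ones(len(p))]@R; o=-R.T@t
    return o+d*((z-o[2])/d[:,2])[:,None]
E
python3 - <<'E'
from h import *
for n in("top","side"):
    im=robot.read_camera(n); cv2.imwrite(f"pics/{n}0.png",cv2.resize(im,(800,600)))
    K,D,r,t=cal(n); print(n,"campos",-cv2.Rodrigues(r)[0].T@t, K[0,0])
    for q in ("jar_a","bottle_a","tube_block","jar_tray","bottle_tray","well","beaker"):
        for d in robot.landmark_of(n,q): 
            print(q,np.round(d["centre"],3),round(d["conf"],2),proj(n,d["centre"]).round()[0])
print(robot.read_state())
E
```

```text
top campos [ 0.42561906 -0.05338974  1.34079707] 401.62451330241726
jar_a [ 0.564 -0.162  0.005] 0.76 [292. 189.]
jar_a [ 0.453 -0.19   0.001] 0.67 [301. 222.]
bottle_a [ 0.464  0.066 -0.003] 0.64 [224. 221.]
bottle_a [ 0.459 -0.064 -0.005] 0.46 [264. 222.]
tube_block [ 0.65  -0.01  -0.003] 0.65 [246. 165.]
tube_block [0.434 0.176 0.001] 0.6 [192. 231.]
jar_tray [ 0.653 -0.013 -0.001] 0.72 [247. 164.]
jar_tray [ 0.464  0.066 -0.   ] 0.48 [224. 221.]
bottle_tray [ 0.689 -0.486  0.001] 0.96 [385. 151.]
bottle_tray [ 0.65  -0.33   0.004] 0.95 [341. 163.]
bottle_tray [ 0.476 -0.365 -0.   ] 0.7 [353. 214.]
bottle_tray [ 0.696 -0.154 -0.003] 0.58 [288. 151.]
well [0.503 0.35  0.049] 0.79 [136. 210.]
beaker [0.578 0.165 0.002] 0.67 [195. 188.]
beaker [ 0.563 -0.162  0.002] 0.28 [292. 190.]
side campos [0.17664245 0.8556429  0.84666966] 423.4643101303203
jar_a [ 0.452 -0.19  -0.001] 0.79 [306. 192.]
jar_a [ 0.563 -0.16   0.002] 0.73 [270. 189.]
bottle_a [0.468 0.066 0.002] 0.54 [273. 243.]
tube_block [ 0.436  0.173 -0.001] 0.94 [269. 274.]
jar_tray [ 0.652 -0.008 -0.002] 0.59 [225. 211.]
jar
[... 433 characters left out ...]
't': 0.8, 'q': array([-1.22038549e+00,  1.30391879e-01,  1.48819868e+00,  8.24699628e-06,
        1.52300814e+00, -8.53874728e-02]), 'dq': array([ 2.80830596e-04, -1.06184442e-03, -5.39343214e-04, -8.84518499e-04,
       -8.87710129e-04,  7.88296129e-05]), 'joint_torque': array([-3.15574616e-03, -5.59704924e+01, -4.92040157e+01,  7.66003830e-02,
        2.22938176e-02, -5.08459067e-06]), 'tool_pos': array([ 0.25331144, -0.54390884,  0.2186408 ]), 'orientation': array([-3.06729902e+00, -6.79144008e-01, -1.15702231e-05]), 'force': array([ 0.61048062,  0.20234673, -0.04801138]), 'wrist_torque': array([-0.00388426, -0.0173818 , -0.00132373]), 'gripper_force': 0.0, 'opening': 0.09305319133858594}
```

View pics/top0.png

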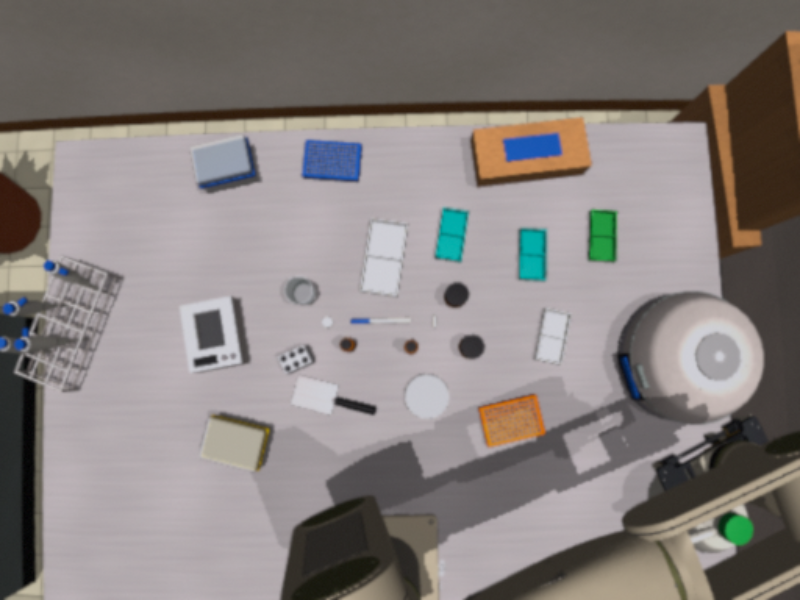

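View pics/side0.png

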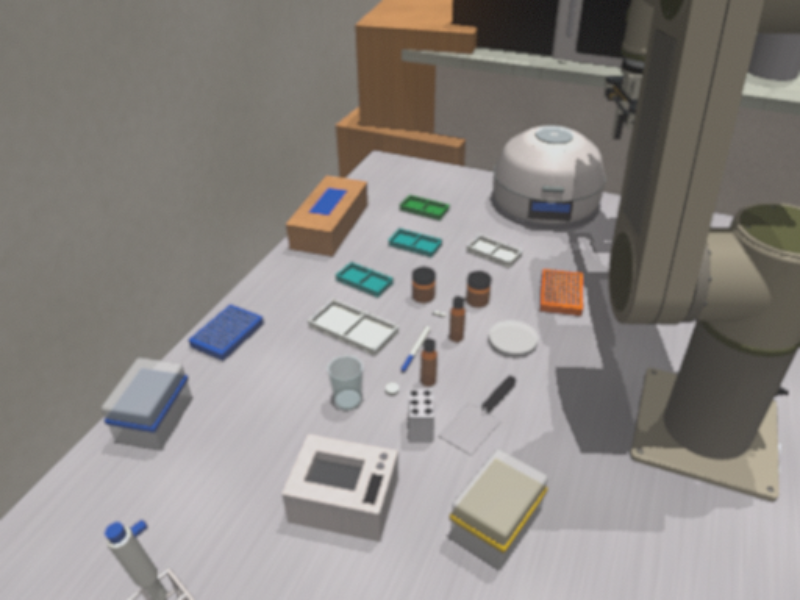

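The top view shows the white jar tray at (385,258) and the white bottle tray at (552,335). The jars are at (456,294) and (471,346), the bottles at (348,344) and (411,346), the block at (295,358) and the dry bath at (212,333). A tall cooker stands at (700,355), near the bottle tray. Next I'll get the yaws by fitting silhouettes.

```bash
cat > fit.py <<'E'
from h import *
from scipy.optimize import minimize
def hull(kind):
    def box(a,b,h): return np.array([[x,y,z] for x in(-a/2,a/2) for y in(-b/2,b/2) for z in(0,h)])
    def cyl(*s): return np.array([[r*np.cos(a),r*np.sin(a),z] for r,z in s for a in np.linspace(0,2*np.pi,32,0)])
    return {"jar_tray":box(.16,.082,.018),"bottle_tray":box(.112,.058,.018),"tube_block":box(.06,.04,.065),
     "jar_a":cyl((.025,0),(.025,.06)),"bottle_a":cyl((.015,0),(.015,.068),(.011,.095))}[kind]
S=4
def mask(n,P):
    m=np.zeros((384*S,512*S),np.uint8); u=proj(n,P)
    cv2.fillConvexPoly(m,cv2.convexHull(np.round((u+.5)*S).astype(np.int32)),1); return m
def fit(kind,x,y,cams=("top","side"),z=0):
    H=hull(kind); obs={}
    for n in cams:
        best=None; c=proj(n,[[x,y,.02]])[0]
        for d in robot.regions_of(n,kind):
            v,u=np.nonzero(d["pixels"]); 
            e=np.hypot(u.mean()-c[0],v.mean()-c[1])
            if e<15 and (best is None or d["conf"]>best[0]): best=(d["conf"],d["pixels"])
        if best: obs[n]=cv2.resize(best[1].astype(np.uint8),None,fx=S,fy=S,interpolation=0)
    rot="tray" in kind or "block" in kind
    def cost(p):
        a=p[2] if rot else 0; R=np.array([[np.cos(a),-np.sin(a),0],[np.sin(a),np.cos(a),0],[0,0,1]])
        P=H@R.T+[p[0],p[1],z]; s=0
        for n,o in obs.items():
            m=mask(n,P); s+=1-(m&o).sum()/max(1,(m|o).sum())
        return s
    res=[]
    for a0 in (np.radians([-60,-20,20,60]) if rot else [0]):
        p0=np.array([x,y,a0])[:3 if rot else 2]
        sx=np.array([p0]+[p0+d for d in np.diag([.008,.008,.25])[:len(p0),:len(p0)]])
        r=minimize(cost,p0,method="Nelder-Mead",options=dict(initial_simplex=sx,xatol=1e-4,fatol=1e-4,maxiter=150))
        res.append((r.fun/max(1,len(obs)),r.x))
    b=min(res,key=lambda t:t[0]); return list(obs),round(b[0],3),b[1][:2].round(4),(np.degrees(b[1][2]).round(1) if rot else None)
E
python3 - <<'E'
from fit import *
ims={n:robot.read_camera(n) for n in("top","side")}
for k,x,y in (("jar_a",.563,-.161),("jar_a",.4525,-.19),("bottle_a",.466,.066),("bottle_a",.458,-.064),("tube_block",.436,.174),("jar_tray",.652,-.01),("bottle_tray",.475,-.366)):
    print(k,*fit(k,x,y))
# dry bath: dark well in top view
im=ims["top"]; c=im[185:245,110:225]; cv2.imwrite("pics/c1.png",cv2.resize(c,None,fx=6,fy=6,interpolation=cv2.INTER_CUBIC))
E
```

```text
jar_a ['side'] 0.147 [ 0.5635 -0.1586] None
jar_a ['top', 'side'] 0.109 [ 0.4557 -0.188 ] None
bottle_a ['top', 'side'] 0.123 [0.4658 0.0694] None
bottle_a ['top', 'side'] 0.125 [ 0.4584 -0.0615] None
tube_block ['top', 'side'] 0.117 [0.4376 0.1774] -63.8
jar_tray ['top', 'side'] 0.041 [ 0.6531 -0.0075] -9.9
bottle_tray ['top', 'side'] 0.068 [ 0.4733 -0.3634] -13.7
```

View pics/c1.png

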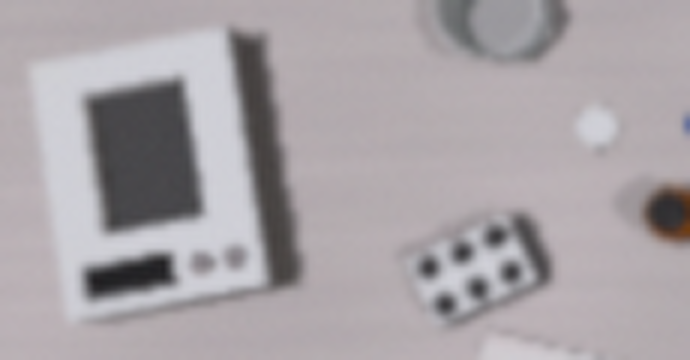

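The crop shows the well's dark floor with corners (86,96), (183,80), (202,213) and (105,231), and the box-top corners at (32,67), (228,28), (268,283) and (70,322). The display is at the bottom, so +x points up. The block's hole rows run from (429,267) to (496,236) and from (445,304) to (512,271).

Run:
```python
from h import *
f=lambda L:[((x+.5)/6-.5+110,(y+.5)/6-.5+185) for x,y in L]
b=back("top",f([(32,67),(228,28),(268,283),(70,322)]),.07)[:,:2]
w=back("top",f([(86,96),(183,80),(202,213),(105,231)]),.07)[:,:2]
h=back("top",f([(429,267),(496,236),(445,304),(512,271)]),.065)[:,:2]
an=lambda v:np.degrees(np.arctan2(v[1],v[0])).round(1)
print("box",b.mean(0),an(b[0]-b[3]),an(b[1]-b[2]),an(b[0]-b[1])-90,an(b[3]-b[2])-90, np.linalg.norm(b-np.roll(b,1,0),axis=1))
print("well",w.mean(0),an(w[0]-w[3]),an(w[1]-w[2]),an(w[0]-w[1])-90,np.linalg.norm(w-np.roll(w,1,0),axis=1))
print("holes",h.mean(0),an(h[0]-h[1]),an(h[2]-h[3]))
s=robot.read_state(); print(cv2.Rodrigues(s["orientation"])[0].round(3))
for n in("top",):
    for y in (.06,.1,.15,.2): pass
print("cooker", back("top",[(448,227),(412,227)],.15))
```

```text
box [0.49101159 0.34910147] 9.4 9.3 9.799999999999997 10.0 [0.13863415 0.1092017  0.1382097  0.10897635]
well [0.50150093 0.35192051] 8.8 8.7 8.0 [0.07332984 0.05367497 0.07209882 0.05348351]
holes [0.43742928 0.17681987] 113.6 115.0
[[ 0.907  0.422 -0.   ]
 [ 0.422 -0.907  0.   ]
 [-0.    -0.    -1.   ]]
cooker [[ 0.42347055 -0.61658283  0.15      ]
 [ 0.42711537 -0.50522491  0.15      ]]
```

```bash
cat > d.py <<'E'
import sys
from h import *
def delta(x,y,z,th,s=None):
    s=s or robot.read_state(); R=cv2.Rodrigues(s["orientation"])[0]
    d=R.T@(np.array([x,y,z])-s["tool_pos"])*1000; cur=np.degrees(np.arctan2(R[1,0],R[0,0]))
    return d.round(1), round((cur-th+180)%360-180,1)
if __name__=="__main__":
    a=list(map(float,sys.argv[1:]))
    for i in range(0,len(a),4): print(*delta(*a[i:i+4]))
    s=robot.read_state(); print("t",s["t"],s["tool_pos"].round(4),"open",s["opening"])
E
python3 d.py .4557 -.188 .14 -10 .4557 -.188 .02 -10
python3 - <<'E'
from h import *
S=512/800
print("cooker base front",back("side",[(550*S,226*S),(495*S,200*S),(605*S,205*S)],0))
for z in(.1,.15,.2,.25): print(z,back("side",[(553*S,133*S)],z), back("top",[(718*S,355*S)],z))
E
```

```text
[ 333.7 -237.2   78.6] 35.0
[ 333.7 -237.2  198.6] 35.0
t 1.6 [ 0.2533 -0.5439  0.2186] open 0.09300754770859786
cooker base front [[ 3.78853848e-01 -5.28629968e-01  0.00000000e+00]
 [ 5.36395099e-01 -5.98964033e-01 -1.11022302e-16]
 [ 2.72843084e-01 -6.79330405e-01  0.00000000e+00]]
0.1 [[ 0.45196287 -0.83046627  0.1       ]] [[ 0.42146203 -0.67794864  0.1       ]]
0.15 [[ 0.4335263  -0.71755762  0.15      ]] [[ 0.42162954 -0.65278099  0.15      ]]
0.2 [[ 0.41508974 -0.60464898  0.2       ]] [[ 0.42179706 -0.62761334  0.2       ]]
0.25 [[ 0.39665318 -0.49174034  0.25      ]] [[ 0.42196457 -0.60244569  0.25      ]]
```

{"op": "play_rows", "data": {"increments": "40 -28 0 4 -1; 90 -64 10 10 -1; 140 -100 20 17 -1; 190 -135 30 24 -1; 240 -170 45 30 -1; 285 -203 62 35 -1; 320 -228 75 35 -1; 334 -237 79 35 -1; 334 -237 79 35 -1", "force": 25}}

```text
t: 2.5
tool_pos: [0.4568, -0.1842, 0.1383]
orientation: [-3.128, 0.27, 0.002]
force: [0.3, -0.9, 0.1]
opening: 0.0931
gripper_force: 0.0
```

```bash
python3 - <<'E'
from h import *
for n in("top","side"):
    robot.read_camera(n)
    for q in("jar_a","bottle_a"):
        for d in robot.landmark_of(n,q): print(n,q,d["centre"],d["conf"])
E
python3 d.py .4557 -.1885 .02 -10
```

```text
top jar_a [0.5658, -0.1646, 0.001] 0.64
top bottle_a [0.4571, -0.0627, -0.0032] 0.54
top bottle_a [0.4603, 0.0656, -0.0013] 0.46
side jar_a [0.5627, -0.1576, 0.0006] 0.75
side jar_a [0.4525, -0.1878, -0.0009] 0.63
side jar_a [0.5751, 0.1641, 0.0032] 0.5
side jar_a [0.4392, 0.1783, -0.0003] 0.41
side bottle_a [0.4644, 0.0675, 0.0024] 0.63
side bottle_a [0.458, -0.0629, -0.0019] 0.54
[ -0.4  -0.8 120.2] -0.1
t 2.8 [ 0.4559 -0.1892  0.1402] open 0.09289229212942676
```

{"op": "play_rows", "data": {"increments": "-1 -1 30 0 -1; -1 -1 65 0 -1; -1 -1 95 0 -1; -1 -1 113 0 -1; -1 -1 120 0 -1; -1 -1 120 0 -1; -1 -1 120 0 1; -1 -1 120 0 1; -1 -1 120 0 1; -1 -1 120 0 1; -1 -1 120 0 1; -1 -1 120 0 1", "force": 25}}

```text
t: 4.0
tool_pos: [0.4553, -0.1869, 0.0198]
orientation: [3.129, -0.274, 0.0]
force: [-1.0, 0.8, 1.6]
opening: 0.05
gripper_force: 20.2
```

```bash
python3 d.py .4557 -.1885 .11 -10 .6146 -.0008 .11 -9.9 .6146 -.0008 .025 -9.9;python3 -c "
from plant import robot;print(robot.read_state()['gripper_force'])"
```

```text
[  0.6   1.5 -90.2] -0.0
[ 124.5 -211.   -90.2] -0.1
[ 124.4 -211.    -5.2] -0.1
t 4.0 [ 0.4553 -0.1869  0.0198] open 0.05002070793523883
20.177805572748184
```

```bash
python3 d.py .6914 -.0142 .11 -9.9 .6914 -.0142 .026 -9.9
```

```text
[ 202.4 -211.2  -90.2] -0.1
[ 202.4 -211.2   -6.2] -0.1
t 4.0 [ 0.4553 -0.1869  0.0198] open 0.05002070793523883
```

{"op": "play_rows", "data": {"increments": "0 0 -12 0 1; 0 0 -35 0 1; 0 0 -65 0 1; 8 -8 -85 0 1; 25 -26 -90 0 1; 48 -50 -90 0 1; 73 -76 -90 0 1; 98 -102 -90 0 1; 123 -128 -90 0 1; 148 -154 -90 0 1; 170 -177 -90 0 1; 187 -195 -90 0 1; 197 -206 -90 0 1; 202 -211 -90 0 1; 202 -211 -90 0 1; 202 -211 -90 0 1"}}

```text
t: 5.6
tool_pos: [0.6904, -0.0148, 0.1097]
orientation: [3.129, -0.275, -0.001]
force: [0.1, 0.2, -0.3]
opening: 0.0497
gripper_force: 25.0
```

```bash
python3 d.py .6914 -.0142 .026 -9.9
python3 - <<'E'
from h import *
a=robot.read_camera("side"); c=proj("side",[[.67,-.01,.05]])[0].astype(int); 
cv2.imwrite("pics/p1.png",cv2.resize(a[c[1]-60:c[1]+60,c[0]-80:c[0]+80],None,fx=5,fy=5,interpolation=cv2.INTER_CUBIC))
E
```

```text
[ 0.9 -0.8 83.7] -0.1
t 5.6 [ 0.6904 -0.0148  0.1097] open 0.049710640354743776
```

View pics/p1.png

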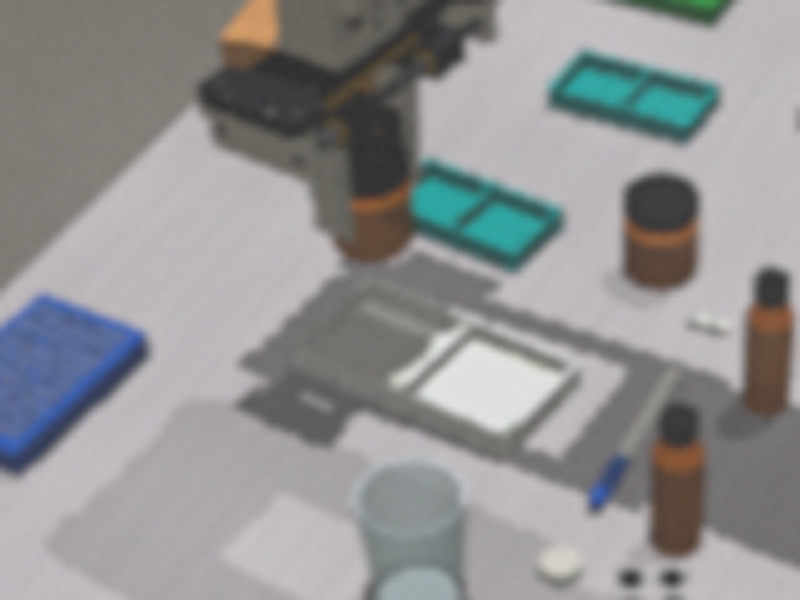

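The crop shows the jar upright in the fingers at (375,220), above the far bay of the tray at (360,330). I'll lower it, release and lift.

{"op": "play_rows", "data": {"increments": "1 -1 20 0 1; 1 -1 45 0 1; 1 -1 65 0 1; 1 -1 77 0 1; 1 -1 82 0 1; 1 -1 85 0 1; 1 -1 85 0 1; 1 -1 85 0 -0.5; 1 -1 85 0 -0.5; 1 -1 85 0 -0.5; 1 -1 85 0 -0.5; 1 -1 65 0 -0.6; 1 -1 30 0 -0.7; 1 -1 0 0 -1; 1 -1 -5 0 -1"}}

```text
t: 7.15
tool_pos: [0.6951, -0.0137, 0.1204]
orientation: [3.13, -0.275, 0.013]
force: [0.7, -0.4, -0.0]
opening: 0.0902
gripper_force: 0.0
```

```bash
python3 d.py .564 -.1605 .11 -10 .564 -.1605 .02 -10
```

```text
[-103.7  167.4    9.5] -0.0
[-104.4  167.4   99.5] -0.0
t 7.15 [ 0.6951 -0.0137  0.1204] open 0.09015576775528036
```

{"op": "play_rows", "data": {"increments": "-15 25 0 0 -1; -40 66 0 0 -1; -68 112 0 0 -1; -88 146 0 0 -1; -98 163 5 0 -1; -100 166 20 0 -1; -100 166 50 0 -1; -100 166 78 0 -1; -100 166 90 0 -1; -100 166 95 0 -1; -100 166 95 0 -1; -100 166 95 0 1; -100 166 95 0 1; -100 166 95 0 1; -100 166 95 0 1; -100 166 95 0 1; -100 166 95 0 1", "force": 25}}

```text
t: 8.85
tool_pos: [0.5647, -0.1597, 0.0198]
orientation: [3.129, -0.275, 0.0]
force: [-0.3, 0.4, 1.7]
opening: 0.0499
gripper_force: 20.2
```

```bash
python3 d.py .6146 -.0008 .11 -9.9 .6146 -.0008 .025 -9.9
```

```text
[  21.5 -165.1  -90.2] -0.1
[  21.4 -165.1   -5.2] -0.1
t 8.85 [ 0.5647 -0.1597  0.0198] open 0.04987776947029294
```

{"op": "play_rows", "data": {"increments": "0 0 -12 0 1; 0 0 -35 0 1; 0 0 -65 0 1; 1 -8 -85 0 1; 4 -28 -90 0 1; 8 -60 -90 0 1; 12 -95 -90 0 1; 16 -125 -90 0 1; 19 -148 -90 0 1; 21 -160 -88 0 1; 21 -165 -75 0 1; 21 -165 -50 0 1; 21 -165 -28 0 1; 21 -165 -14 0 1; 21 -165 -8 0 1; 21 -165 -4 0 1; 21 -165 -4 0 1; 21 -165 -4 0 -0.5; 21 -165 -4 0 -0.5; 21 -165 -4 0 -0.5"}}

```text
t: 10.85
tool_pos: [0.6147, -0.0008, 0.0243]
orientation: [-3.13, 0.275, -0.002]
force: [-0.4, -1.0, 0.3]
opening: 0.068
gripper_force: 0.0
```

{"op": "play_rows", "data": {"increments": "0 0 0 0 -0.5; 0 0 -20 0 -0.6; 0 0 -55 0 -0.7; 0 0 -90 0 -1; 0 0 -110 0 -1; 0 0 -110 0 -1; 0 0 -110 0 -1"}}

```text
t: 11.55
tool_pos: [0.6142, -0.0007, 0.1336]
orientation: [-3.13, 0.275, -0.001]
force: [0.0, 0.6, -0.2]
opening: 0.0925
gripper_force: 0.0
```

```bash
python3 d.py .458 -.0625 .135 -10 .458 -.0625 .025 -10
python3 - <<'E'
from h import *
a=robot.read_camera("top"); c=proj("top",[[.6,-.05,.05]])[0].astype(int); 
cv2.imwrite("pics/p2.png",cv2.resize(a[c[1]-60:c[1]+60,c[0]-80:c[0]+80],None,fx=5,fy=5,interpolation=cv2.INTER_CUBIC))
E
```

```text
[-143.1   88.    -1.5] -0.0
[-143.2   88.   108.5] -0.0
t 11.55 [ 0.6142 -0.0007  0.1336] open 0.09252563195187989
```

View pics/p2.png

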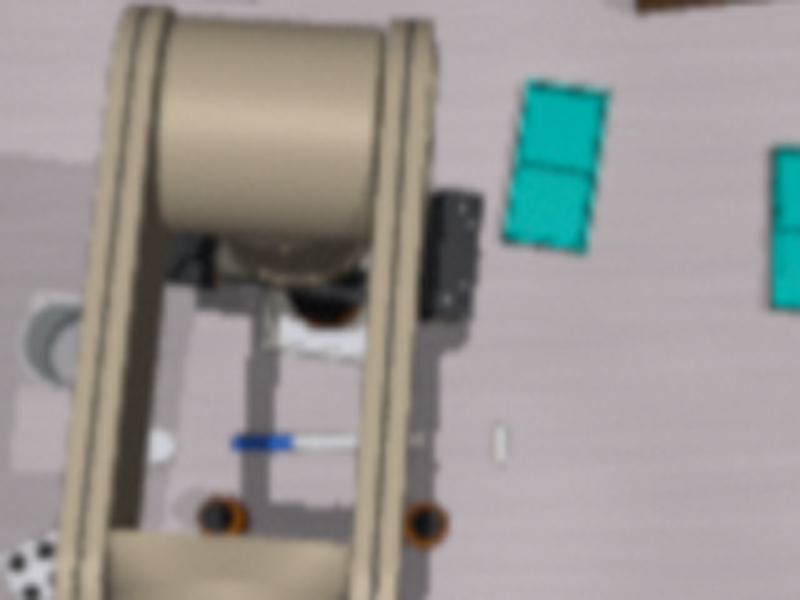

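The second jar's lid is at (330,300), in the near bay. The arm hides the rest, so I'll check later. The bottles are at (222,515) and (427,523). Now the right-hand bottle.

{"op": "play_rows", "data": {"increments": "-20 12 0 0 -1; -55 34 0 0 -1; -95 58 0 0 -1; -125 77 0 0 -1; -140 86 0 0 -1; -143 88 5 0 -1; -143 88 22 0 -1; -143 88 52 0 -1; -143 88 82 0 -1; -143 88 100 0 -1; -143 88 109 0 -1; -143 88 109 0 -1; -143 88 109 0 1; -143 88 109 0 1; -143 88 109 0 1; -143 88 109 0 1; -143 88 109 0 1; -143 88 109 0 1; -143 88 109 0 1", "force": 15}}

```text
t: 13.5
tool_pos: [0.458, -0.0625, 0.0247]
orientation: [-3.13, 0.275, -0.0]
force: [0.3, -0.2, 0.1]
opening: 0.0417
gripper_force: 0.0
```

```bash
python3 d.py .5002 -.3714 .12 -13 .5002 -.3714 .03 -13; python3 -c "
from h import *
a=robot.read_camera('top');cv2.imwrite('pics/p3.png',cv2.resize(a[130:258,190:390],None,fx=4,fy=4,interpolation=2))"
```

```text
[ 95.4 296.8 -95.3] 3.0
[ 95.4 296.8  -5.3] 3.0
t 13.5 [ 0.458  -0.0625  0.0247] open 0.04168166085092558
```

View pics/p3.png

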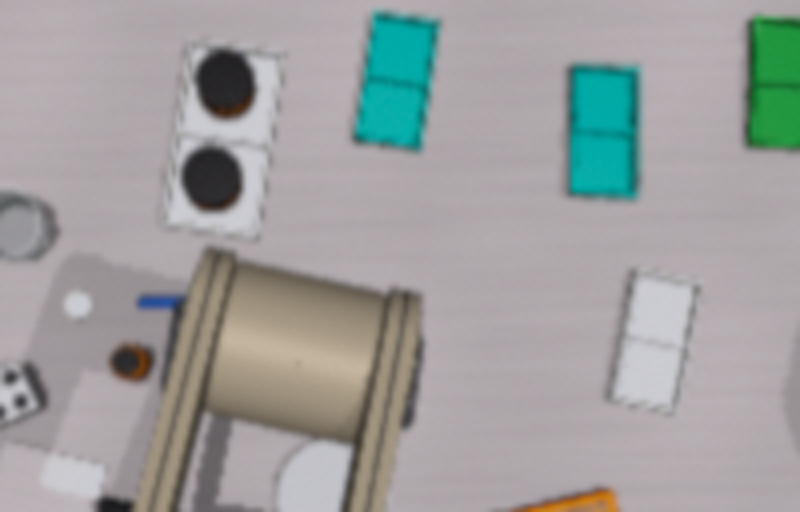

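Both jars stand in their bays, with lids at (225,82) and (211,177). The white bottle tray at (653,342) is free. The fingers are still closing, so I'll hold until they grip.

{"op": "play_rows", "data": {"increments": "0 0 0 0 1; 0 0 0 0 1; 0 0 0 0 1; 0 0 0 0 1", "force": 15}}

```text
t: 13.95
tool_pos: [0.4579, -0.0625, 0.0246]
orientation: [3.13, -0.275, -0.0]
force: [0.3, -0.3, 1.4]
opening: 0.0296
gripper_force: 15.0
```

{"op": "play_rows", "data": {"increments": "0 0 -12 0 1; 0 0 -35 0 1; 0 0 -65 0 1; 3 8 -88 0 1; 10 30 -95 1 1; 19 60 -95 1 1; 29 92 -95 2 1; 40 124 -95 2 1; 50 156 -95 3 1; 60 188 -95 3 1; 70 218 -95 3 1; 80 248 -95 3 1; 88 273 -95 3 1; 93 289 -95 3 1; 95 297 -95 3 1; 95 297 -95 3 1; 95 297 -80 3 1; 95 297 -55 3 1; 95 297 -35 3 1; 95 297 -20 3 1"}}

```text
t: 15.95
tool_pos: [0.4988, -0.3694, 0.042]
orientation: [-3.12, 0.355, 0.004]
force: [0.0, 1.1, -1.5]
opening: 0.03
gripper_force: 15.0
```

```bash
python3 d.py .5002 -.3714 .029 -13
python3 - <<'E'
from h import *
a=robot.read_camera("side"); c=proj("side",[[.475,-.36,.05]])[0].astype(int); 
cv2.imwrite("pics/p4.png",cv2.resize(a[c[1]-60:c[1]+60,c[0]-80:c[0]+80],None,fx=5,fy=5,interpolation=cv2.INTER_CUBIC))
E
```

```text
[ 1.8  1.7 12.9] 0.0
t 15.95 [ 0.4988 -0.3694  0.042 ] open 0.030029334429576136
```

View pics/p4.png

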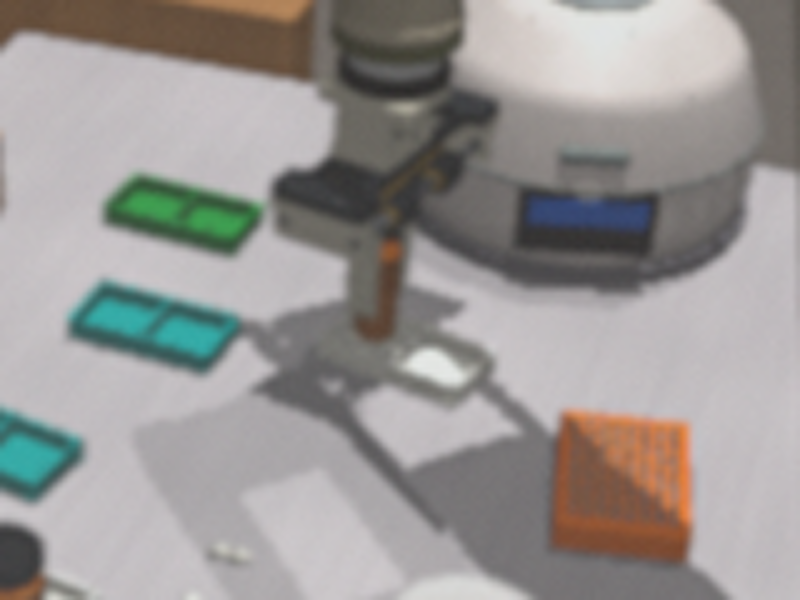

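The bottle is upright at (380,290), above the far bay of the white tray, and the cooker stays clear.

{"op": "play_rows", "data": {"increments": "0 0 8 0 1; 0 0 13 0 1; 0 0 15 0 1; 0 0 16 0 1; 0 0 16 0 1; 0 0 16 0 0; 0 0 16 0 0; 0 0 16 0 0; 0 0 16 0 0; 0 0 0 0 -0.2; 0 0 -30 0 -0.4; 0 0 -65 0 -0.7; 0 0 -90 0 -1; 0 0 -95 0 -1; 0 0 -95 0 -1"}}

```text
t: 17.5
tool_pos: [0.5006, -0.3722, 0.1417]
orientation: [3.119, -0.356, 0.004]
force: [-0.8, 0.2, -0.3]
opening: 0.0897
gripper_force: 0.0
```

```bash
python3 d.py .4655 .0685 .14 -13 .4655 .0685 .025 -13
```

```text
[-133.5 -421.4    0.7] -0.0
[-133.9 -421.6  115.7] -0.0
t 17.5 [ 0.5006 -0.3722  0.1417] open 0.08972925148779311
```

{"op": "play_rows", "data": {"increments": "-6 -20 0 0 -0.5; -16 -50 0 0 -0.5; -29 -90 0 0 -0.5; -42 -132 0 0 -0.5; -55 -174 0 0 -0.5; -68 -216 0 0 -0.5; -82 -258 0 0 -0.5; -95 -300 0 0 -0.5; -108 -340 0 0 -0.5; -120 -376 0 0 -0.5; -128 -403 0 0 -0.5; -133 -417 0 0 -0.5; -134 -421 0 0 -0.5; -134 -421 20 0 -0.5; -134 -421 50 0 -0.5; -134 -421 80 0 -0.5; -134 -421 103 0 -0.5; -134 -421 113 0 -0.5; -134 -421 115 0 -0.5; -134 -421 115 0 -0.5"}}

```text
t: 19.5
tool_pos: [0.4643, 0.0685, 0.0249]
orientation: [3.121, -0.357, -0.0]
force: [0.5, -0.1, -0.3]
opening: 0.0696
gripper_force: 0.0
```

{"op": "play_rows", "data": {"increments": "0 0 0 0 1; 0 0 0 0 1; 0 0 0 0 1; 0 0 0 0 1; 0 0 0 0 1; 0 0 0 0 1; 0 0 0 0 1; 0 0 0 0 1; 0 0 0 0 1", "force": 15}}

```text
t: 20.4
tool_pos: [0.4643, 0.0689, 0.0248]
orientation: [-3.121, 0.356, -0.0]
force: [-0.6, -0.1, 2.8]
opening: 0.0301
gripper_force: 15.0
```

```bash
python3 d.py .4478 -.3588 .12 -13 .4478 -.3588 .029 -13
```

```text
[ 80.4 420.4 -95.2] -0.0
[ 80.4 420.4  -4.2] -0.0
t 20.4 [0.4643 0.0689 0.0248] open 0.03012013976002351
```

{"op": "play_rows", "data": {"increments": "0 0 -12 0 1; 0 0 -35 0 1; 0 0 -65 0 1; 1 8 -88 0 1; 5 28 -95 0 1; 11 58 -95 0 1; 18 92 -95 0 1; 25 128 -95 0 1; 32 164 -95 0 1; 39 200 -95 0 1; 45 236 -95 0 1; 52 272 -95 0 1; 59 308 -95 0 1; 66 342 -95 0 1; 71 372 -95 0 1; 76 397 -95 0 1; 79 413 -95 0 1; 80 420 -95 0 1; 80 420 -95 0 1; 80 420 -80 0 1"}}

```text
t: 22.4
tool_pos: [0.4489, -0.3587, 0.1065]
orientation: [3.119, -0.356, 0.005]
force: [0.5, 0.3, -0.4]
opening: 0.0299
gripper_force: 15.0
```

{"op": "play_rows", "data": {"increments": "0 0 20 0 1; 0 0 42 0 1; 0 0 60 0 1; 0 0 70 0 1; 0 0 75 0 1; 0 0 76 0 1; 0 0 76 0 1; 0 0 76 0 0; 0 0 76 0 0; 0 0 76 0 0; 0 0 76 0 0; 0 0 60 0 -0.2; 0 0 30 0 -0.4; 0 0 -5 0 -0.7; 0 0 -35 0 -1; 0 0 -40 0 -1"}}

```text
t: 24.0
tool_pos: [0.4496, -0.3605, 0.1512]
orientation: [3.116, -0.356, 0.011]
force: [0.6, -0.1, 1.2]
opening: 0.082
gripper_force: 0.0
```

```bash
python3 d.py .4375 .177 .14 115 .4375 .177 .028 115
```

```text
[-133.1 -521.     7.8] -128.0
[-133.9 -521.5  119.8] -128.0
t 24.0 [ 0.4496 -0.3605  0.1512] open 0.08204073747552676
```

{"op": "play_rows", "data": {"increments": "-5 -18 0 -6 -1; -13 -50 0 -14 -1; -23 -90 0 -22 -1; -33 -130 0 -30 -1; -43 -170 0 -38 -1; -53 -210 0 -46 -1; -63 -250 0 -54 -1; -73 -290 0 -62 -1; -83 -330 0 -70 -1; -93 -370 0 -78 -1; -103 -410 0 -86 -1; -112 -448 0 -94 -1; -120 -478 0 -102 -1; -126 -502 0 -110 -1; -129 -515 0 -118 -1; -130 -520 0 -125 -1; -130 -520 0 -128 -1; -130 -520 0 -128 -1; -130 -520 0 -128 -1"}}

```text
t: 25.9
tool_pos: [0.4379, 0.1775, 0.1447]
orientation: [-1.691, -2.647, 0.0]
force: [-0.7, 0.4, -0.2]
opening: 0.093
gripper_force: 0.0
```

```bash
python3 d.py .4375 .177 .028 115
python3 - <<'E'
from h import *
a=robot.read_camera("top"); b=robot.read_camera("side")
cv2.imwrite("pics/p5.png",np.vstack([cv2.resize(a[120:260,110:390],None,fx=2,fy=2,interpolation=2),cv2.resize(b[140:300,190:470],None,fx=2,fy=2,interpolation=2)]))
E
```

```text
[ -0.3  -0.5 116.7] -0.1
t 25.9 [0.4379 0.1775 0.1447] open 0.09300879036100923
```

View pics/p5.png

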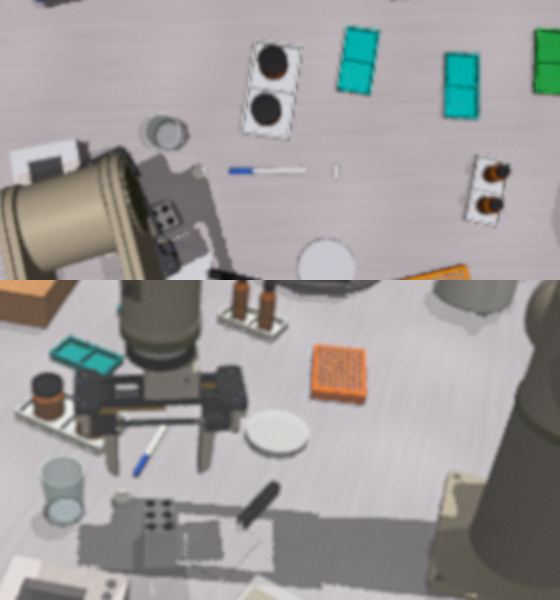

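The jars and bottles stand upright in their bays: jars at (272,62) and (266,108), bottles at (497,173) and (488,205). The gripper is over the block at (160,215).

{"op": "play_rows", "data": {"increments": "0 0 30 0 -1; 0 0 65 0 -1; 0 0 95 0 -1; 0 0 111 0 -1; 0 0 117 0 -1; 0 0 117 0 -1; 0 0 117 0 1; 0 0 117 0 1; 0 0 117 0 1; 0 0 117 0 1; 0 0 117 0 1; 0 0 117 0 1; 0 0 117 0 1; 0 0 117 0 1; 0 0 117 0 1", "force": 45}}

```text
t: 27.5
tool_pos: [0.4377, 0.1774, 0.0276]
orientation: [-1.688, -2.649, 0.001]
force: [-2.2, -1.5, 3.0]
opening: 0.0396
gripper_force: 44.9
```

```bash
python3 d.py .5012 .351 .15 189.5 .5012 .351 .079 189.5
```

```text
[ 130.5  130.8 -122.5] -74.5
[130.5 130.8 -51.5] -74.5
t 27.5 [0.4377 0.1774 0.0276] open 0.03963671706066152
```

{"op": "play_rows", "data": {"increments": "0 0 -12 0 1; 0 0 -38 0 1; 0 0 -72 0 1; 0 0 -104 0 1; 0 0 -122 0 1; 8 8 -122 -6 1; 24 24 -122 -14 1; 42 42 -122 -22 1; 60 60 -122 -30 1; 78 78 -122 -38 1; 96 96 -122 -46 1; 112 112 -122 -54 1; 123 123 -122 -62 1; 129 129 -122 -69 1; 130 131 -122 -74 1; 130 131 -122 -74.5 1; 130 131 -122 -74.5 1; 130 131 -122 -74.5 1"}}

```text
t: 29.3
tool_pos: [0.5017, 0.3504, 0.1496]
orientation: [0.256, -3.131, 0.0]
force: [0.2, -0.2, -4.3]
opening: 0.0396
gripper_force: 44.9
```

```bash
python3 d.py .5012 .351 .0785 189.5
python3 - <<'E'
from h import *
a=robot.read_camera("top"); b=robot.read_camera("side")
s=robot.read_state(); p=s["tool_pos"]
cv2.imwrite("pics/p6.png",np.hstack([cv2.resize(a[160:260,90:190],None,fx=4,fy=4,interpolation=2),cv2.resize(b[240:340,160:260],None,fx=4,fy=4,interpolation=2)]))
a=np.radians(9.5);R=np.array([[np.cos(a),-np.sin(a)],[np.sin(a),np.cos(a)]])
for h in (0,.065):
    P=[list(np.array(p[:2])+R@[x,y])+[p[2]-.0276+h] for x,y in((-.03,-.02),(.03,-.02),(.03,.02),(-.03,.02))]
    print(((proj("side",P)-[160,240])*4+[400,0]).round())
E
```

```text
[ 0.4  0.7 71.1] -0.2
t 29.3 [0.5017 0.3504 0.1496] open 0.03955712934581775
[[670. 164.]
 [566. 144.]
 [541. 201.]
 [648. 221.]]
[[663.  82.]
 [554.  63.]
 [528. 119.]
 [641. 140.]]
```

View pics/p6.png

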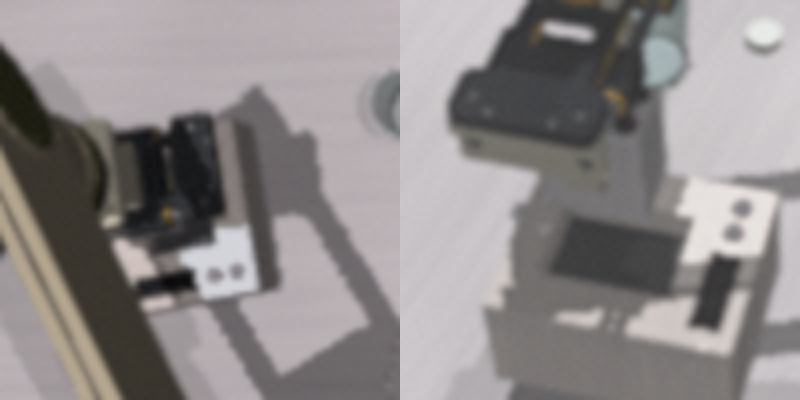

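The side crop shows the block upright at about (600,150). The well behind and below it has a visible dark patch with corners (570,215), (685,240), (665,293) and (548,270). I'll check that against the predicted rim.

Run:
```python
from h import *
a=np.radians(9.5);R=np.array([[np.cos(a),-np.sin(a)],[np.sin(a),np.cos(a)]])
for z in(.07,.05):
    P=[list(np.array([.5012,.351])+R@[x,y])+[z] for x,y in((.038,-.028),(-.038,-.028),(-.038,.028),(.038,.028))]
    print(z,((proj("side",P)-[160,240]+.5)*4+[400,0]).round().tolist())
P=[list(np.array([.5012,.351])+R@[x,y])+[.07] for x,y in((.05,-.055),(-.09,-.055),(-.09,.055),(.06,.055))]
print(((proj("side",P)-[160,240]+.5)*4+[400,0]).round().tolist())
```

```text
0.07 [[568.0, 194.0], [694.0, 218.0], [666.0, 299.0], [534.0, 272.0]]
0.05 [[571.0, 216.0], [696.0, 240.0], [668.0, 321.0], [538.0, 294.0]]
[[563.0, 155.0], [794.0, 198.0], [747.0, 360.0], [479.0, 305.0]]
```

The prediction agrees to about 2 mm, so I'll lower the block.

{"op": "play_rows", "data": {"increments": "0 0 15 0 1; 0 0 32 0 1; 0 0 44 0 1; 0 0 52 0 1; 0 0 58 0 1; 0 0 63 0 1; 0 0 67 0 1; 0 0 70 0 1; 0 0 71 0 1; 0 0 72 0 1; 0 0 72 0 1"}}

```text
t: 30.5
tool_pos: [0.502, 0.3508, 0.0778]
orientation: [-0.259, 3.131, 0.0]
force: [0.5, 0.3, -3.0]
opening: 0.04
gripper_force: 44.9
```

{"op": "play_rows", "data": {"increments": "0 0 0 0 -0.3; 0 0 0 0 -0.3; 0 0 0 0 -0.3; 0 0 0 0 -0.3; 0 0 -15 0 -0.3; 0 0 -45 0 -0.4; 0 0 -80 0 -0.6; 0 0 -110 0 -0.6; 0 0 -120 0 -0.6; 60 80 -130 0 -0.6; 110 160 -130 0 -0.6; 140 230 -130 0 -0.6; 150 260 -130 0 -0.6; 150 260 -130 0 -0.6"}}

```text
t: 31.9
tool_pos: [0.3399, 0.5424, 0.2069]
orientation: [0.259, -3.131, 0.0]
force: [1.3, 0.4, 0.5]
opening: 0.0742
gripper_force: 0.0
```

Run:
```python
from h import *
a=robot.read_camera("top"); b=robot.read_camera("side")
cv2.imwrite("pics/p7.png",np.vstack([cv2.resize(a[130:260,100:390],(800,359),interpolation=2),np.hstack([cv2.resize(b[235:340,150:270],(275,240),interpolation=2),cv2.resize(b[110:235,180:370],(365,240),interpolation=2),np.zeros((240,160,3),np.uint8)])]))
a=np.radians(9.5);R=np.array([[np.cos(a),-np.sin(a)],[np.sin(a),np.cos(a)]])
for n in("top","side"):
  for d in robot.landmark_of(n,"tube_block")+robot.landmark_of(n,"beaker"): print(n,d)
```

```text
top {'centre': [0.5031, 0.3519, 0.0496], 'conf': 0.69}
top {'centre': [0.5744, 0.1671, 0.0023], 'conf': 0.88}
side {'centre': [0.5049, 0.349, 0.0508], 'conf': 0.8}
```

View pics/p7.png

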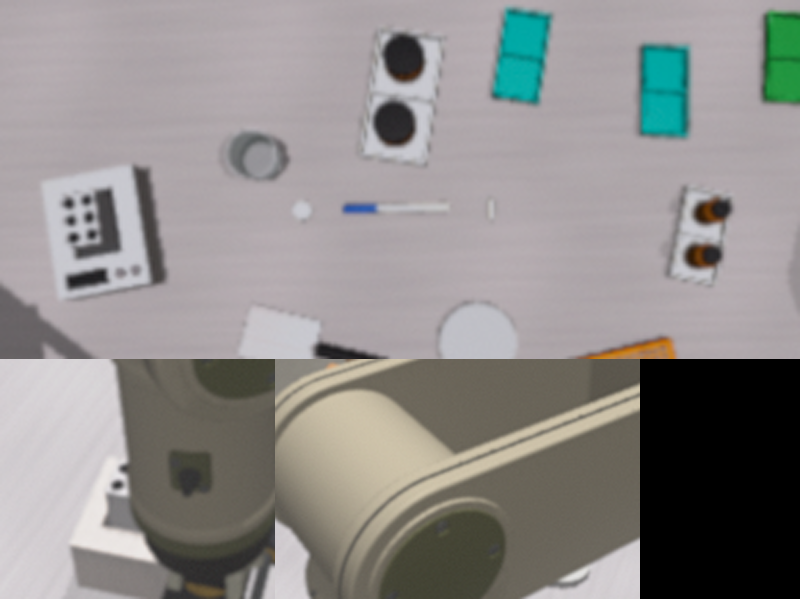

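The top view shows both jars, both bottles and the beaker standing in place. The block's hole pattern is at (80,219), inside the well of the dry bath at (100,232). One last check on the block's seating.

Run:
```python
from h import *
H=[(68,203),(87,199),(71,221),(89,217),(73,238),(92,234)]; s=290/800
p=back("top",[((x+.5)*s-.5+100,(y+.5)*s-.5+130) for x,y in H],.115)[:,:2]
print(p.mean(0), np.degrees(np.arctan2(*(p[0]-p[4])[::-1])), "spacing",np.linalg.norm(p[0]-p[4])/2,np.linalg.norm(p[0]-p[1]))
p=back("top",[((x+.5)*s-.5+100,(y+.5)*s-.5+130) for x,y in H],.135)[:,:2]; print(p.mean(0))
```

```text
[0.50358963 0.35307575] 8.963903889916775 spacing 0.019974508090645878 0.022233198273779134
[0.50231747 0.34644389]
```

The block's top is at the seated height to within about 2 mm, so I'll hand in.

```bash
python3 -c "
from plant import robot;print(robot.close_job())"
```

```text
the job is handed in; nothing more can be done
None
```

I handed the job in at about 32 s: both jars and both bottles stand upright, one to a bay, in their white trays, the tube block sits in the dry-bath well at the expected floor height, and the beaker was not touched; the judged result was not shown.

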